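# Hang the round dipping basket on the rotary drying stand

## Robot

A 6-joint arm with a two-finger parallel gripper is mounted at the origin on a cart in front of the work surface, level with it; the furniture and walls round the work are solid. World frame = base frame: x ahead of the robot, y to its left, z up, the work surface at z = 0. Lengths are in mm, angles in rad, forces in N, time in s.
With the tool pointing down it reaches from about 375 to 900 mm from the base axis. Payload 3.1 kg.
Tool frame: the origin (TCP) lies on the centre line of the jaws, within the pads' length; the fingertips stand 8 mm ahead of it and the grasp point (between the pads) lies 11 mm behind it (robot.tip_extent is the distance from the TCP to the fingertips, in mm); z points along the fingers, y is the direction in which the jaws open and shut (so a half turn about z gives the same grasp; the last joint's range is limited). The gripper opens to 85 mm and grips with 20 to 120 N. Pads are 22 mm wide; open, the fingers measure 114 mm over their backs; the gripper's body (76 mm by 85 mm) begins 54 mm behind the grasp point. The pads swing forward as they close: fully open they stand 13 mm farther back than shut.
Start: joints at [-1.349, 0.527, 1.433, -0, 1.181, -0.178], TCP at [243.291, -575.679, 239.31] pointing down, gripper open.
Joint ranges: [-3.08, 3.08], [-0.75, 2.2], [0.22, 2.44], [-1.43, 4.57], [0, 2.65], [-2.85, 2.85]. Speed limits (rad/s): [2.79, 2.79, 3.14, 3.14, 3.14, 3.14].

## Interface

Orientations are given as a rotation vector (axis times angle).
In Python, from plant import robot, grab_frame, ticket gives the robot as it stands. Calls block until the motion is done:
- robot.reach(position, orientation): joint-space move of the TCP to a pose.
- robot.move_l(position, speed=150, rot=None, f_stop=None): straight line of the TCP; rot=None keeps the orientation; speed is the mean speed in mm/s. With f_stop (N) it stops when the force on the tool has changed by that much, and returns True; else False.
- robot.move_joints(angles): joint-space move.
- robot.gripper_to(opening, strength=None): opening from 0.0 (shut) to 1.0 (fully open); strength is the grip in N (None keeps the last); returns when the fingers have stopped.
- robot.dwell(seconds).
- robot.solve_ik(position, orientation): joint angles nearest the present ones, or None.
- grab_frame(name): name is "scene" or "top" or "wrist"; returns a dict with "image" (400x640x3 uint8, blue, green, red), "vfov" (degrees; the focal length in pixels is half the picture's height over the tangent of half this angle, whatever the lens; pixels are square), "cx", "cy" (the principal point, pixels), "view" (4x4, takes a point from world to camera coordinates). Camera axes: x right, y up, looking along -z (the intrinsics and any distortion apply to the point x, -y, -z); pixel columns grow to the right and rows downward; lengths in mm; the calibration is good to about 2 mm. A picture is of the moment at which its call begins. There is no depth.
A pose or a line that the arm cannot do raises robot.Unreachable and nothing moves.
- ticket.job_done(): hands the job in, once; it reports no verdict.
Readings, each from a call of its own:
- robot.read_time(): time.
- robot.read_joint_pos(): joint angles.
- robot.read_qd(): joint speeds.
- robot.read_effort(): joint torques, N m.
- robot.read_tool_pos(): TCP position.
- robot.read_tcp_rot(): TCP orientation.
- robot.read_contact_force(): force on the tool from outside, world axes, zero at the start.
- robot.read_moment(): the same for the moment, N m.
- robot.read_grip_width(): opening from 0.0 (shut) to 1.0 (fully open).
Only numpy, scipy, OpenCV 4.12 (cv2) and the standard library are available. Lean on these libraries where they do the work, as an engineer would, in place of code of your own. Each camera call takes 0.05 s, during which the arm holds its last target.

## Task

Three of the four hooks of the rotary drying stand already carry baskets. First turn its head (it has a knob on top) until its empty hook points to the raised arrow mark on the base; then hang the round steel basket from the worktop on that hook by its bail, and let it hang there at rest with the hook still at the mark. Leave the square steel basket standing where it is.

Things in the scene. Friction and masses are not known exactly. Their poses are not given: they have to be found in the camera images.
- stand: Rotary drying stand, fixed: round aluminium base 230 mm across, 14 mm high, central column, turning head with four hooks 90 degrees apart. Origin: centre of the base's underside, on the turning axis, at worktop height; z up. A black raised arrow on the base, along the base's own -x, 71 to 111 mm from the axis, pointing outward, is the loading mark; it does not turn. Position and yaw of the stand vary.
- rotor (a joint): Turning head, rad. 0: the empty hook points along the base's -x, to the mark. Positive: counter-clockwise from above. Starts 0.55 to 1.3 rad: turn it clockwise by that much. It needs 0.08 N m and stays where it is left (no spring, no click). Its three other hooks carry round baskets that stay on and swing a little.
- knob_grip (a point): Grip point of the black bar knob on top of the head, on the turning axis, 229 mm above the worktop. The bar is 50 mm long (along the empty hook's direction), 12 mm thick, from 200 to 241 mm above the worktop, on a disc 44 mm across. The point turns with the head: its -x is the direction of the empty hook.
- hook_seat (a point): Seat of the empty hook, on its upper side: 105 mm from the axis, 153 mm above the worktop; own -x points outward along the hook, z up. The hook is a 6 mm steel rod that runs out from the column, upper side falling from 168 to 153 mm, then turns up to a tip 126 mm from the axis, its top 169 mm above the worktop. The neighbour hooks carry round baskets at the same height and radius.
- round_basket: Loose round steel basket, 80 g, left or right of the stand: cup 44 mm across, 34 mm high; origin under its centre, z up. Bail of 5 mm wire in its own y-z plane, opening 37 mm wide (y) and 55 mm high; the hook passes through along the basket's x (either way). On the bail's top a black grip tab, 12 mm in x, 14 mm in y, 92 to 126 mm above the origin: grip near 114 mm.
- round_basket_eye (a point): Underside of the middle of the round basket's bail top, 89.5 mm above its origin: the point that rests on the hook. The bail top is flat for 18 mm, then slopes down 12 mm to the legs on both sides.
- square_basket: The other loose steel basket, with a square cup 44 x 44 mm, 34 mm high, same bail and tab; origin under its centre. To be left alone.
Things that resemble listed ones, but are neither listed nor needed, are in the scene too. What is shaped like the round_basket but pink is not meant.

How it is judged (in metres and radians):
On the way:
1. the empty hook points to the mark, within 13 degrees, while the round basket is not yet at the hook (value of joint rotor between -0.24 and 0.24 rad and distance between round_basket_eye and hook_seat above 0.06 m), for 0.2 s.
At the end, for the whole second after the job is handed in: The empty hook points to the mark within 13 degrees (0.24 rad); the round basket hangs on it by its bail, the eye within 20 mm of the hook's seat, upright within 17 degrees (0.3 rad), its weight on the stand, slower than 60 mm/s; the square basket stands upright within 30 mm of where it was (value of joint rotor between -0.24 and 0.24 rad and distance between round_basket_eye and hook_seat below 0.02 m and contact force between round_basket and stand above 0.1 N and angle between round_basket's own z axis and vertical below 0.3 rad and linear speed of round_basket below 0.06 m/s and distance of square_basket from where it was at the start of the episode below 0.03 m and angle between square_basket's own z axis and vertical below 0.2 rad); the robot touches nothing.
It fails at once if the square basket is shifted by more than 30 mm or tipped (distance of square_basket from where it was at the start of the episode above 0.03 m or angle between square_basket's own z axis and vertical above 0.4 rad).
It fails at once if the round basket is tipped over (angle between round_basket's own z axis and vertical above 0.8 rad).
It also fails if it takes over 54 s, if anything falls off the work surface, if the arm or the gripper's body presses on something with over 40 N, if the wrist force passes 120 N, or if a joint passes its speed limit or range.

## Working session

There is one attempt and no reset: what is moved stays moved. The work goes in short steps, each a Python script; the robot and the scene stay as the last script left them, time stands still between calls to the robot, and variables do not carry over. Pictures are saved under pics/ and viewed, and the job is handed in when it is done.

```bash
ls; mkdir -p pics
python3 - <<'E'
from plant import robot, grab_frame
import cv2
for n in ["scene","top","wrist"]:
    f=grab_frame(n); cv2.imwrite(f"pics/{n}0.png",f["image"])
    print(n,{k:v for k,v in f.items() if k!="image"})
print(robot.read_time(),robot.read_tool_pos(),robot.read_tcp_rot(),robot.tip_extent)
E
```

```text
pics
scene {'vfov': 47.975621754748374, 'cx': 328.6623170477477, 'cy': 196.57329775079432, 'view': array([[ 6.50926216e-01, -7.58777618e-01, -2.34859072e-02,
        -4.11245583e+02],
       [ 4.69069785e-01,  3.77686924e-01,  7.98327078e-01,
        -3.67055970e+02],
       [-5.96882399e-01, -5.30668553e-01,  6.01765975e-01,
        -1.26562533e+03],
       [ 0.00000000e+00,  0.00000000e+00,  0.00000000e+00,
         1.00000000e+00]])}
top {'vfov': 56.22554236775956, 'cx': 323.52725890643256, 'cy': 201.7783510429988, 'view': array([[ 1.29078968e-02, -9.99909491e-01, -3.79420771e-03,
        -8.79830785e+01],
       [ 9.88046452e-01,  1.21716277e-02,  1.53675179e-01,
        -5.42993731e+02],
       [-1.53615089e-01, -5.73247681e-03,  9.88114135e-01,
        -1.05885752e+03],
       [ 0.00000000e+00,  0.00000000e+00,  0.00000000e+00,
         1.00000000e+00]])}
wrist {'vfov': 64.16241227113069, 'cx': 322.9009615926021, 'cy': 197.00333210399612, 'view': array([[ 3.88745376e-01, -9.21343895e-01, -1.56837070e-03,
        -6.23363271e+02],
       [ 8.87584809e-01,  3.74956801e-01, -2.67582894e-01,
         3.44844962e+01],
       [ 2.47123937e-01,  1.02629551e-01,  9.63533567e-01,
        -3.78896865e+02],
       [ 0.00000000e+00,  0.00000000e+00,  0.00000000e+00,
         1.00000000e+00]])}
0.15 [ 243.18067522 -575.15299509  238.54046241] [-3.07732858e+00 -6.23509412e-01  6.36868386e-05] 8.0
```

View pics/scene0.png

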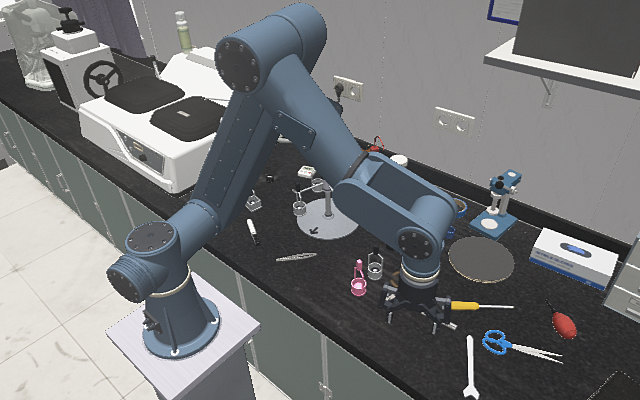

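View pics/top0.png

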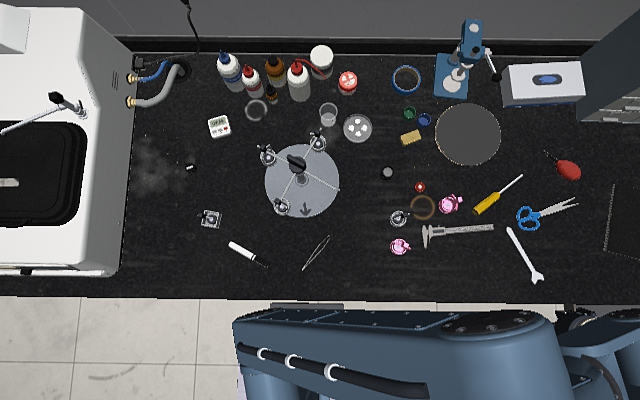

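View pics/wrist0.png

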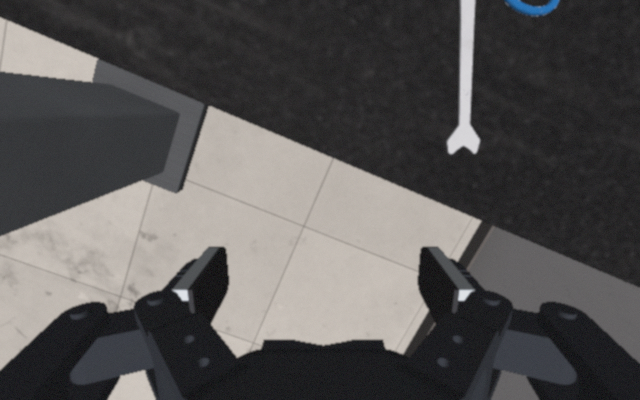

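```bash
cat > h.py <<'E'
import numpy as np, cv2
def K(f):
    h=f["image"].shape[0]; fl=h/2/np.tan(np.radians(f["vfov"])/2); return fl
def proj(f,P):
    P=np.atleast_2d(P).astype(float); c=P@f["view"][:3,:3].T+f["view"][:3,3]
    fl=K(f); return np.c_[f["cx"]+fl*c[:,0]/-c[:,2], f["cy"]-fl*c[:,1]/-c[:,2]]
def back(f,u,v,z):
    fl=K(f); d=np.array([(u-f["cx"])/fl,-(v-f["cy"])/fl,-1.]); R=f["view"][:3,:3]; t=f["view"][:3,3]
    o=-R.T@t; d=R.T@d; return o+d*(z-o[2])/d[2]
def crop(img,x0,y0,x1,y1,s,name):
    cv2.imwrite(name,cv2.resize(img[y0:y1,x0:x1],None,fx=s,fy=s,interpolation=cv2.INTER_CUBIC))
E
python3 - <<'E'
import cv2
from h import *
i=cv2.imread("pics/top0.png"); crop(i,255,125,355,225,6,"pics/top0a.png"); crop(i,375,175,475,255,6,"pics/top0b.png")
i=cv2.imread("pics/scene0.png"); crop(i,230,150,400,300,4.5,"pics/scene0a.png")
E
```

```text
(no output)
```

View pics/top0a.png

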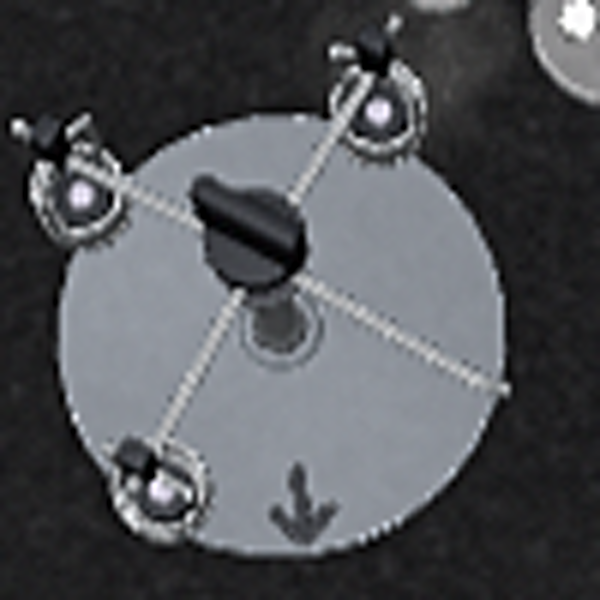

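View pics/top0b.png

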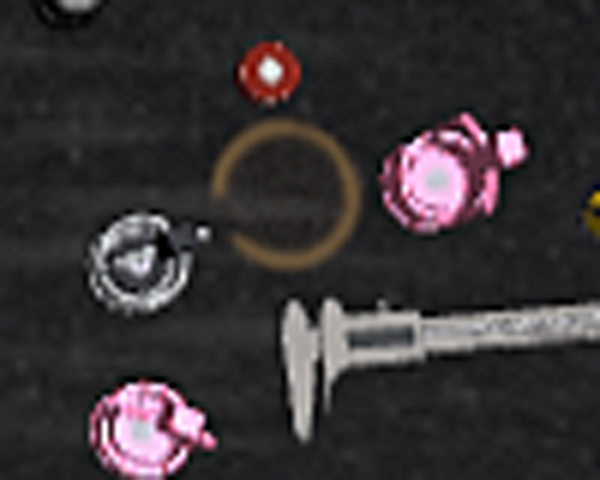

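View pics/scene0a.png

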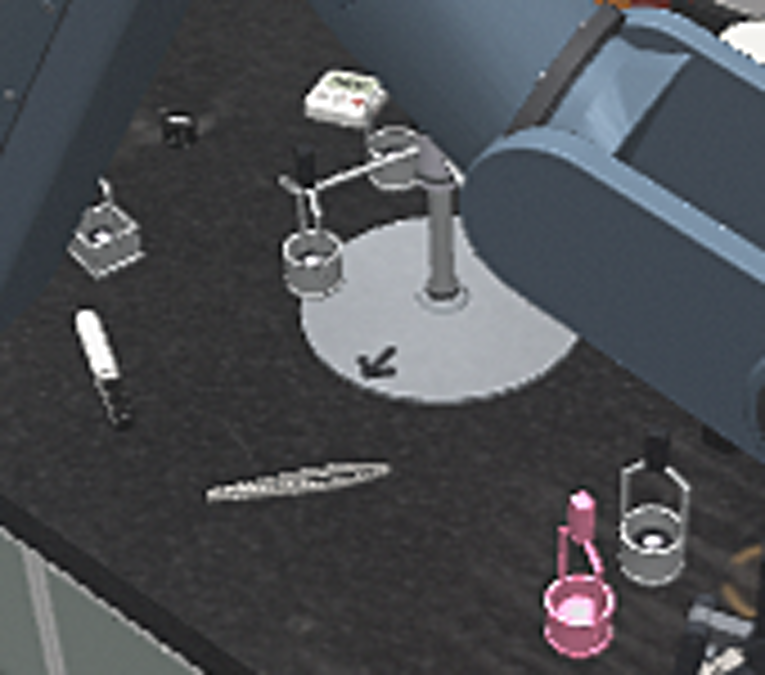

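Run:
```python
from plant import robot, grab_frame
from h import *
f=grab_frame("top")
i=f["image"]
# points from crop /6 + offset
def c(u,v,o=(255,125)): return (u+.5)/6+o[0]-.5,(v+.5)/6+o[1]-.5
# rim points by eye in crop
rim=[(60,330),(505,360),(285,112),(300,557),(125,170),(455,210),(430,480),(105,455)]
P=np.array([back(f,*c(*p),14)[:2] for p in rim])
from scipy.optimize import least_squares
r=least_squares(lambda q:np.hypot(*(P-q[:2]).T)-q[2],[500,0,115]); print("rim",r.x,r.fun)
print("col base", back(f,*c(282,330),14))
print("knob top centre",back(f,*c(248,215),241))
print("knob ends",back(f,*c(203,187),241),back(f,*c(296,240),241))
print("arrow tip/tail",back(f,*c(305,545),15),back(f,*c(296,462),15))
print("hook tip",back(f,*c(505,390),169))
o2=(375,175)
print("round cup bottom centre rim",back(f,*c(140,262,o2),34))
print("tab top",back(f,*c(203,234,o2),126))
print("pink",back(f,*c(140,430,o2),34))
print("square",back(f,211,219,34))
```

```text
rim [616.98651324 -11.94821343 112.45863858] [-1.08545008  3.09996899  1.19665738  4.96881327  2.73624154 -4.03164918
 -3.29701325 -3.58756868]
col base [615.92783506 -13.29011673  14.        ]
knob top centre [614.56748993 -13.4781601  241.        ]
knob ends [626.11629757   5.181048   241.        ] [604.33395916 -33.25449777 241.        ]
arrow tip/tail [506.20935851 -27.24704641  15.        ] [548.09416678 -21.87309494  15.        ]
hook tip [ 556.97230907 -121.16248337  169.        ]
round cup bottom centre rim [ 498.98160432 -300.31500812   34.        ]
tab top [ 501.57435419 -310.95207011  126.        ]
pink [ 417.19118972 -298.87564705   34.        ]
square [489.89648049 249.45839124  34.        ]
```

```bash
cat >> h.py <<'E'
from scipy.spatial.transform import Rotation as Ro
def rv(a):
    a=np.radians(a); y=np.array([np.cos(a),np.sin(a),0]); z=np.array([0,0,-1.]); x=np.cross(y,z)
    return Ro.from_matrix(np.c_[x,y,z]).as_rotvec()
E
python3 - <<'E'
from plant import robot, grab_frame
from h import *
R=Ro.from_rotvec(robot.read_tcp_rot()).as_matrix(); print(R.round(2), "y ang",np.degrees(np.arctan2(R[1,1],R[0,1])))
V=grab_frame("wrist")["view"]; print("cam in tool", R.T@(-V[:3,:3].T@V[:3,3]-robot.read_tool_pos()))
for nm,p in dict(knob=[615.5,-13.3,330],bask=[499,-305,300],place=[511,-26,260]).items():
    for a in range(-180,180,30):
        q=robot.solve_ik(p,rv(a)); print(nm,a,None if q is None else np.round(q,2))
E
```

```text
[[ 0.92  0.39 -0.  ]
 [ 0.39 -0.92  0.  ]
 [ 0.   -0.   -1.  ]] y ang -67.0957703725092
cam in tool [  67.78196536   -0.75810424 -134.71829818]
knob -180 None
knob -150 [-0.2   0.43  1.34  0.    1.37  2.42]
knob -120 [-0.2   0.43  1.34 -0.    1.37  1.89]
knob -90 [-0.2   0.43  1.34 -0.    1.37  1.37]
knob -60 [-0.2   0.43  1.34 -0.    1.37  0.84]
knob -30 [-0.2   0.43  1.34  0.    1.37  0.32]
knob 0 [-0.2   0.43  1.34 -0.    1.37 -0.2 ]
knob 30 [-0.2   0.43  1.34  0.    1.37 -0.73]
knob 60 [-0.2   0.43  1.34 -0.    1.37 -1.25]
knob 90 [-0.2   0.43  1.34  0.    1.37 -1.77]
knob 120 [-0.2   0.43  1.34 -0.    1.37 -2.3 ]
knob 150 [-0.2   0.43  1.34  0.    1.37 -2.82]
bask -180 [-0.74  0.41  1.46  0.    1.27  2.4 ]
bask -150 [-0.74  0.41  1.46  0.    1.27  1.88]
bask -120 [-0.74  0.41  1.46 -0.    1.27  1.35]
bask -90 [-0.74  0.41  1.46 -0.    1.27  0.83]
bask -60 [-0.74  0.41  1.46 -0.    1.27  0.31]
bask -30 [-0.74  0.41  1.46  0.    1.27 -0.22]
bask 0 [-0.74  0.41  1.46 -0.    1.27 -0.74]
bask 30 [-0.74  0.41  1.46 -0.    1.27 -1.26]
bask 60 [-0.74  0.41  1.46  0.    1.27 -1.79]
bask 90 [-0.74  0.41  1.46  0.    1.27 -2.31]
bask 120 [-0.74  0.41  1.46 -0.    1.27 -2.83]
bask 150 None
place -180 None
place -150 [-0.27  0.35  1.69  0.    1.1   2.35]
place -120 [-0.27  0.35  1.69 -0.    1.1   1.82]
place -90 [-0.27  0.35  1.69 -0.    1.1   1.3 ]
place -60 [-0.27  0.35  1.69 -0.    1.1   0.78]
place -30 [-0.27  0.35  1.69  0.    1.1   0.25]
place 0 [-0.27  0.35  1.69 -0.    1.1  -0.27]
place 30 [-0.27  0.35  1.69  0.    1.1  -0.79]
place 60 [-0.27  0.35  1.69 -0.    1.1  -1.32]
place 90 [-0.27  0.35  1.69  0.    1.1  -1.84]
place 120 [-0.27  0.35  1.69 -0.    1.1  -2.36]
place 150 None
```

Run:
```python
from plant import robot, grab_frame
from h import *
robot.reach([455,-303,270],rv(-90))
f=grab_frame("wrist"); cv2.imwrite("pics/w1.png",f["image"]); np.save("pics/w1.npy",f,allow_pickle=True)
print(robot.read_time())
robot.reach([555,-13,330],rv(-30))
f=grab_frame("wrist"); cv2.imwrite("pics/w2.png",f["image"]); np.save("pics/w2.npy",f,allow_pickle=True)
print(robot.read_time(),robot.read_tool_pos())
```

```text
1.6083
2.85 [554.85381668 -14.45278904 329.56050935]
```

View pics/w1.png

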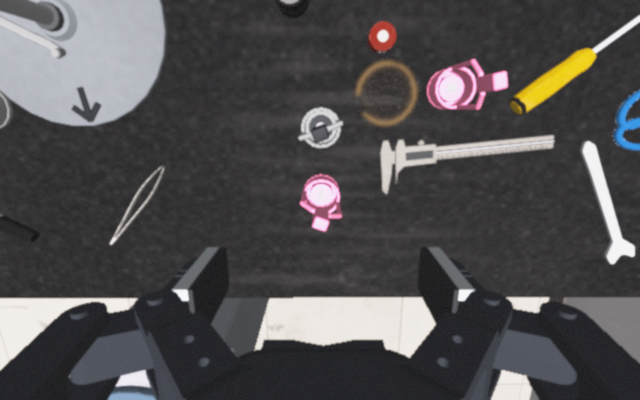

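View pics/w2.png

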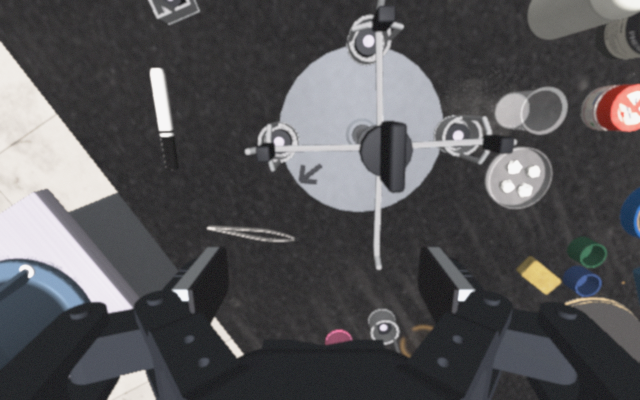

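Run:
```python
from h import *
i=cv2.imread("pics/w1.png"); crop(i,280,90,370,160,8,"pics/w1a.png")
i=cv2.imread("pics/w2.png"); crop(i,240,0,540,280,2.1,"pics/w2a.png")
```

```text
(no output)
```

View pics/w1a.png

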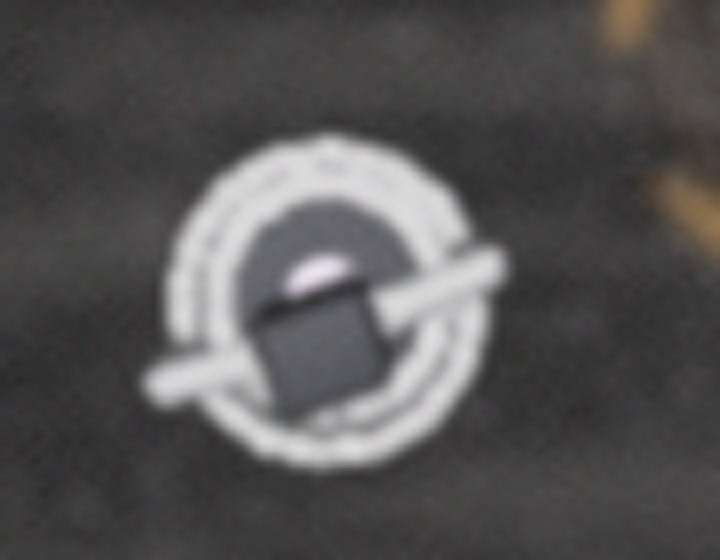

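View pics/w2a.png

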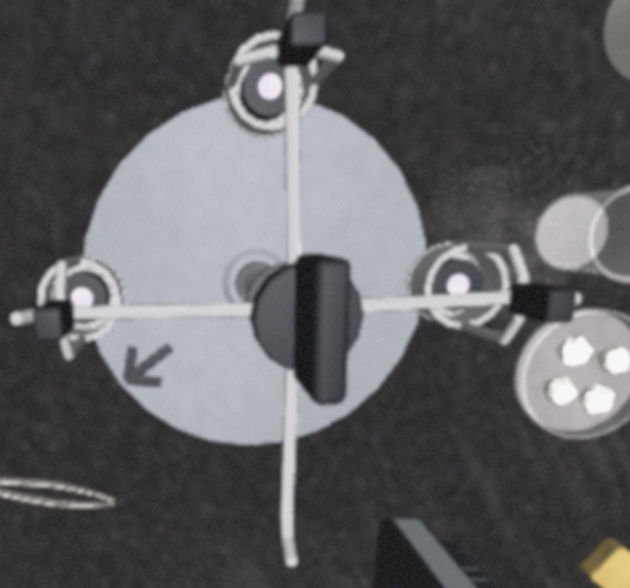

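Run:
```python
from h import *
f=np.load("pics/w1.npy",allow_pickle=True).item()
c=lambda u,v,s,o:((u+.5)/s+o[0]-.5,(v+.5)/s+o[1]-.5)
o=(280,90)
L=back(f,*c(160,385,8,o),80);R=back(f,*c(495,265,8,o),80);d=R-L
print("shoulders",L,R,"mid",(L+R)/2,"len",np.hypot(*d[:2]),"ang",np.degrees(np.arctan2(d[1],d[0])))
print("tab top",back(f,*c(328,355,8,o),126)); print("cup",back(f,*c(330,303,8,o),34))
f=np.load("pics/w2.npy",allow_pickle=True).item(); o=(240,0)
g=lambda u,v,z:back(f,*c(u,v,2.1,o),z)
a=g(325,258,241);b=g(330,400,241);print("knob ends",a,b,(a+b)/2,np.hypot(*(a-b)[:2]),np.degrees(np.arctan2(*(b-a)[1::-1])))
print("knob left/right",g(300,330,241),g(350,325,241))
print("hook tip",g(290,560,169), "col",g(258,282,14))
print("arrow",g(127,383,15),g(168,348,15))
P=np.array([g(*p,14)[:2] for p in [(83,270),(428,270),(255,445),(100,355),(400,365)]])
from scipy.optimize import least_squares
r=least_squares(lambda q:np.hypot(*(P-q[:2]).T)-q[2],[500,0,115]); print("rim",r.x,r.fun)
```

```text
shoulders [ 493.97742142 -280.06321594   80.        ] [ 508.63131302 -321.93161697   80.        ] mid [ 501.30436722 -300.99741646   80.        ] len 44.358759495276054 ang -70.71001323012266
tab top [ 501.15948942 -301.46045417  126.        ]
cup [ 501.44340778 -301.19874552   34.        ]
knob ends [626.08541916  12.24182854 241.        ] [606.14062668 -31.26866874 241.        ] [616.11302292  -9.5134201  241.        ] 47.863954293689055 -114.62626485562049
knob left/right [608.2921155  -4.574314  241.       ] [623.49471034 -11.4635591  241.        ]
hook tip [ 558.83483544 -118.22026205  169.        ] col [618.7883853  -12.74733698  14.        ]
arrow [508.50522195 -27.64360745  15.        ] [545.1451179  -20.80183992  15.        ]
rim [617.17402863 -11.85038714 114.28302741] [-0.37720012 -0.5038532  -0.85717685  0.76839189  0.96983828]
```

Run:
```python
from plant import robot, grab_frame
from h import *
robot.reach([617,-12,310],rv(-28.5))
robot.gripper_to(0.6)
robot.move_l([617,-12,219],speed=120,f_stop=15)
print(robot.read_tool_pos(),robot.read_contact_force())
robot.gripper_to(0.0,strength=40)
print(robot.read_grip_width(),robot.read_contact_force(),robot.read_moment())
for a in np.linspace(-28.5,-82.2,5)[1:]:
    robot.reach([617,-12,219],rv(a)); print(a,robot.read_tool_pos(),robot.read_contact_force(),robot.read_moment())
robot.dwell(0.3)
f=grab_frame("top"); cv2.imwrite("pics/top1.png",f["image"]); crop(f["image"],255,125,355,225,6,"pics/top1a.png"); 
print(robot.read_joint_pos(),robot.read_time())
```

```text
[617.66306163 -12.10840163 219.73392988] [ 0.8814232  -0.03735092  0.45246867]
0.1275367544774577 [-0.86950005  0.75242459  4.3017876 ] [ 0.03421857  0.20370536 -0.03652703]
-41.925 [617.12665765 -11.92118937 219.8501169 ] [-1.57079521  1.04266356  5.23668343] [ 0.10985284  0.28854787 -0.09281206]
-55.35 [617.06555605 -11.86677982 219.82716092] [-1.62188606  1.06918723  5.69232921] [ 0.07844616  0.26956893 -0.09739626]
-68.775 [617.05120262 -11.78178527 219.84019071] [-1.61961594  0.54372134  5.43328478] [ 0.14156136  0.2620093  -0.08784973]
-82.2 [617.00810424 -11.7835545  219.85625297] [-1.47867842  1.23564343  5.17637414] [ 0.12848732  0.31212704 -0.08614077]
[-2.00088428e-01  5.38339534e-01  1.47381132e+00  4.28948487e-04
  1.12895702e+00  1.23103489e+00] 6.675
```

View pics/top1.png

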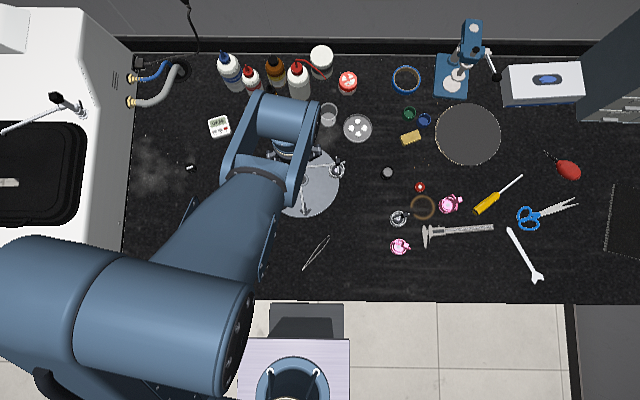

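Run:
```python
from plant import robot, grab_frame
from h import *
robot.gripper_to(0.5)
robot.move_l([617,-12,320],speed=200)
robot.reach([500,-160,300],rv(-75))
f=grab_frame("wrist"); cv2.imwrite("pics/w3.png",f["image"]); np.save("pics/w3.npy",f,allow_pickle=True)
robot.reach([501.4,-301.2,240],rv(-70.7))
f=grab_frame("top"); cv2.imwrite("pics/top2.png",f["image"]); crop(f["image"],255,125,355,225,6,"pics/top2a.png"); np.save("pics/top2.npy",f,allow_pickle=True)
f=grab_frame("wrist"); cv2.imwrite("pics/w4.png",f["image"]); np.save("pics/w4.npy",f,allow_pickle=True)
print(robot.read_tool_pos(),robot.read_time())
```

```text
[ 502.12865826 -299.25151548  240.85503337] 9.3333
```

View pics/w3.png

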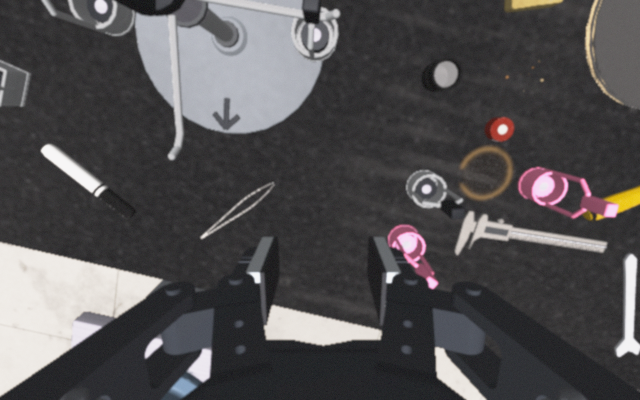

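View pics/top2a.png

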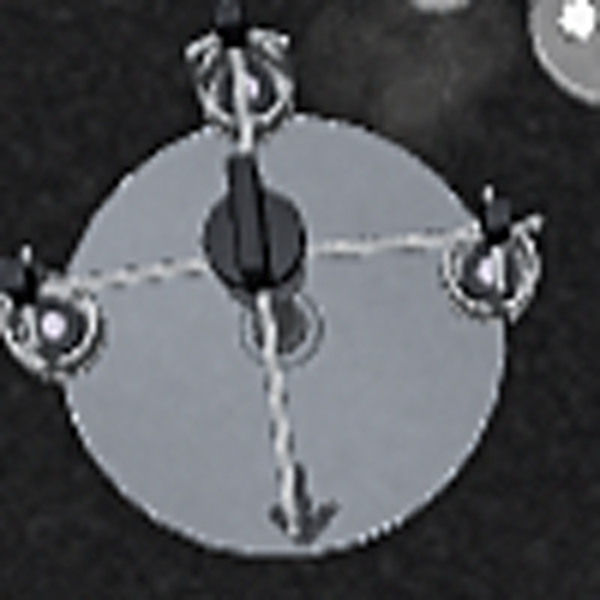

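View pics/w4.png

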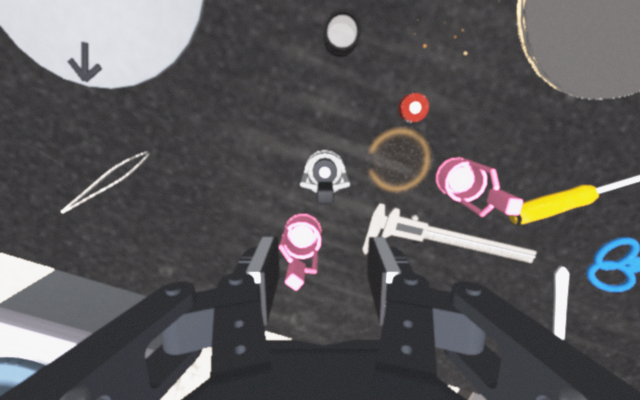

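Run:
```python
from h import *
c=lambda u,v,s,o:((u+.5)/s+o[0]-.5,(v+.5)/s+o[1]-.5)
f=np.load("pics/top2.npy",allow_pickle=True).item()
A=np.array([617,-12,0])
def rep(n,p): d=(p-A)[:2]; print(n,p,"r",np.hypot(*d),"ang",np.degrees(np.arctan2(d[1],d[0])))
rep("tip top",back(f,*c(297,540,6,(255,125)),169))
f=np.load("pics/w3.npy",allow_pickle=True).item()
rep("tip w3",back(f,174,156,169)); rep("arrow tip w3",back(f,226,130,15)); rep("arrow tail",back(f,227,98,15))
f=np.load("pics/w4.npy",allow_pickle=True).item()
rep("tab top",back(f,325.5,199,126));rep("shoulderL",back(f,304,187,80));rep("R",back(f,347,185,80)); rep("arrow",back(f,85,82,15))
i=f["image"]; crop(i,280,130,370,210,7,"pics/w4a.png")
i=cv2.imread("pics/w3.png"); crop(i,120,0,340,180,3,"pics/w3a.png")
```

```text
tip top [490.19747622 -32.07627651 169.        ] r 128.3819960725654 ang -171.00320470525097
tip w3 [496.45375071 -31.50986988 169.        ] r 122.11483628851249 ang -170.8066519888294
arrow tip w3 [507.1603564  -27.68597742  15.        ] r 110.9540318916127 ang -171.87265826006208
arrow tail [546.38792351 -21.84809895  15.        ] r 71.29551457947359 ang -172.06030799608254
tab top [ 499.44883551 -301.84159746  126.        ] r 312.77216610654443 ang -112.07601680882706
shoulderL [ 491.65700255 -283.24451019   80.        ] r 298.8050389738932 ang -114.80181692963933
R [ 507.06343257 -321.20153663   80.        ] r 328.16404298835425 ang -109.57283684224048
arrow [507.2590528 -28.0759648  15.       ] r 110.91218208833962 ang -171.66601089568402
```

View pics/w4a.png

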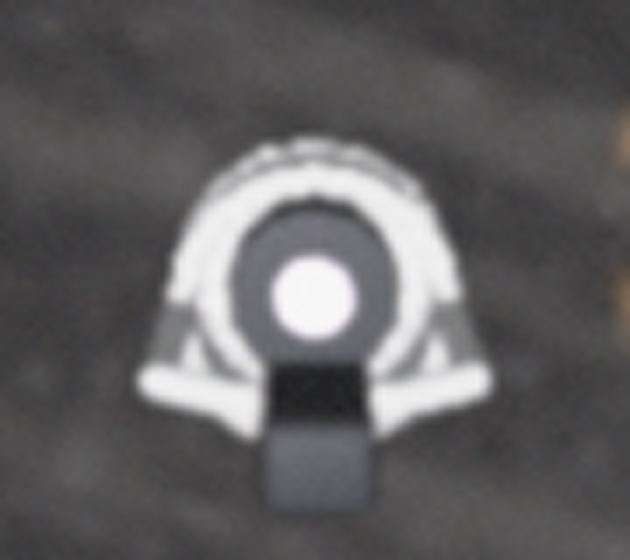

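View pics/w3a.png

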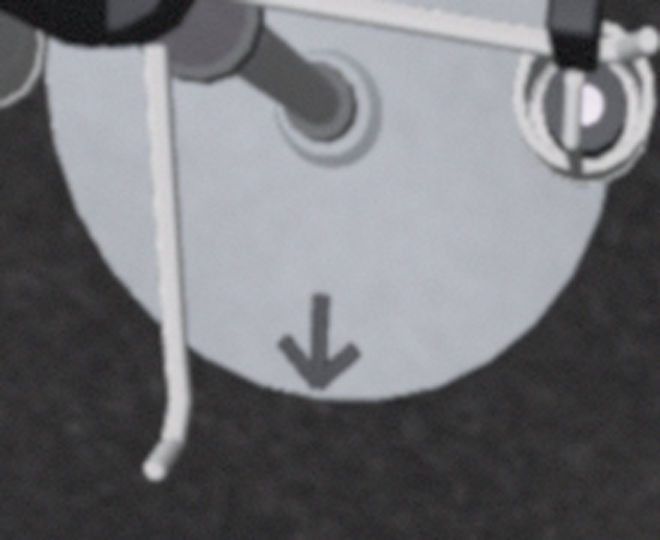

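Run:
```python
from plant import robot, grab_frame
from h import *
robot.reach([501.2,-301.3,170],rv(-70))
robot.dwell(0.2); print(robot.read_tool_pos())
s=robot.move_l([501.2,-301.3,105],speed=80,f_stop=6)
print(s,robot.read_tool_pos(),robot.read_contact_force())
robot.gripper_to(0.0,strength=30)
print(robot.read_grip_width(),robot.read_contact_force())
robot.move_l([501.2,-301.3,240],speed=120)
robot.dwell(0.3)
print(robot.read_grip_width(),robot.read_contact_force(),robot.read_tool_pos())
f=grab_frame("wrist"); cv2.imwrite("pics/w5.png",f["image"]); 
f=grab_frame("scene"); cv2.imwrite("pics/s5.png",f["image"]); crop(f["image"],230,130,430,290,4,"pics/s5a.png")
print(robot.read_time())
```

```text
[ 502.62333222 -302.03552224  172.47641841]
False [ 501.52277628 -301.57437731  105.34851998] [ 0.48639056  0.45652103 -0.20190433]
0.15789982938940814 [-0.71108056  0.53868793  4.13066925]
0.15102716746877307 [-0.14187574  0.25029104 -1.15413041] [ 501.05067954 -301.19280817  239.51148257]
12.9083
```

View pics/w5.png

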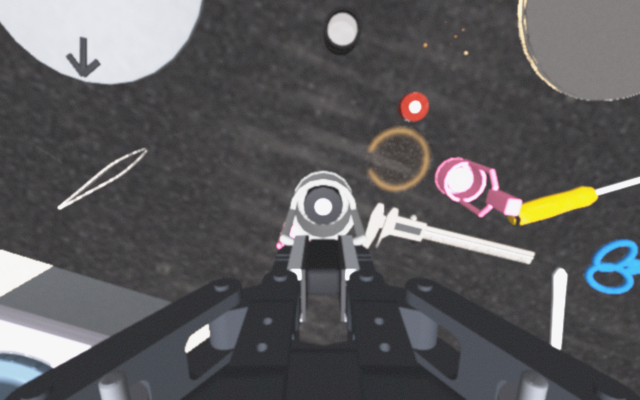

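View pics/s5a.png

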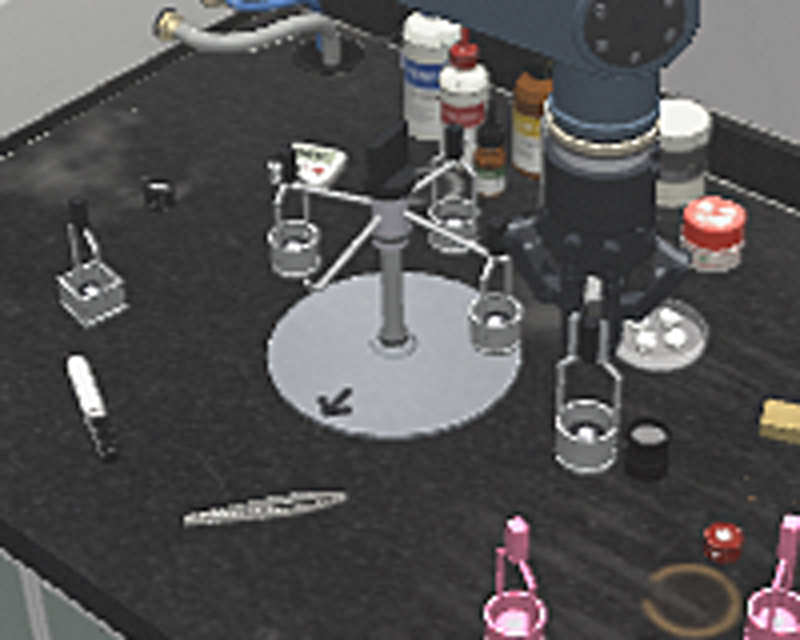

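Run:
```python
from plant import robot, grab_frame
from h import *
d=np.array([np.cos(np.radians(-171)),np.sin(np.radians(-171)),0]); A=np.array([617,-12,0.])
P=lambda r,z:(A+d*r+[0,0,z])
robot.move_l(P(175,240),speed=150,rot=rv(-81))
robot.move_l(P(175,199),speed=100)
robot.dwell(0.3)
print(robot.read_tool_pos(),P(175,199),robot.read_grip_width())
f=grab_frame("wrist"); cv2.imwrite("pics/w6.png",f["image"]); 
f=grab_frame("scene"); cv2.imwrite("pics/s6.png",f["image"]); crop(f["image"],230,130,390,250,5,"pics/s6a.png")
f=grab_frame("top"); cv2.imwrite("pics/t6.png",f["image"]); crop(f["image"],245,115,365,235,5,"pics/t6a.png")
print(robot.read_time())
```

```text
[444.49952855 -39.4843312  199.52091673] [444.1545404  -39.37603138 199.        ] 0.15131232451664367
15.85
```

View pics/w6.png

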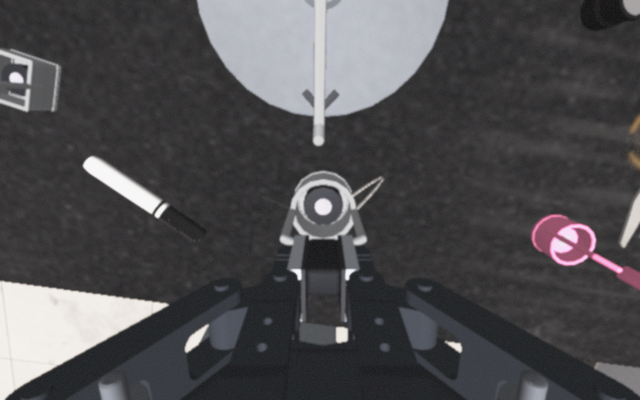

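View pics/s6a.png

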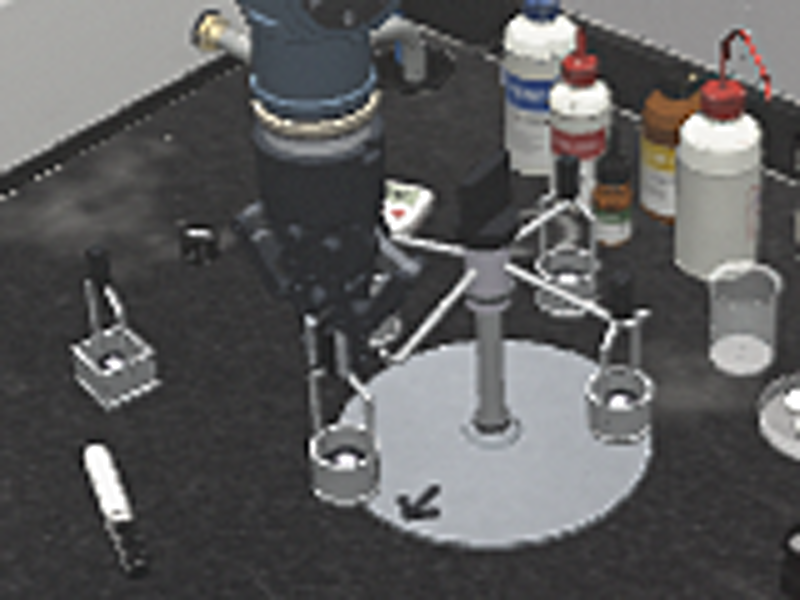

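Run:
```python
from plant import robot, grab_frame
from h import *
d=np.array([np.cos(np.radians(-171)),np.sin(np.radians(-171)),0]); A=np.array([617,-12,0.])
P=lambda r,z:(A+d*r+[0,0,z])
s=robot.move_l(P(105,199),speed=60,f_stop=5)
robot.dwell(0.3)
print(s,robot.read_tool_pos(),P(105,199),robot.read_contact_force(),robot.read_grip_width())
f=grab_frame("wrist"); cv2.imwrite("pics/w7.png",f["image"]); 
f=grab_frame("scene"); cv2.imwrite("pics/s7.png",f["image"]); crop(f["image"],230,130,390,250,5,"pics/s7a.png")
print(robot.read_time())
```

```text
False [513.16747213 -28.4691247  199.05257418] [513.29272424 -28.42561883 199.        ] [ 0.05571815  0.50756655 -1.08519476] 0.156688882802366
17.5667
```

View pics/w7.png

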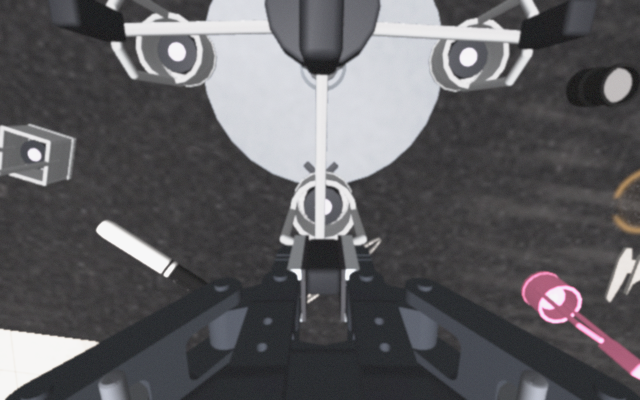

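View pics/s7a.png

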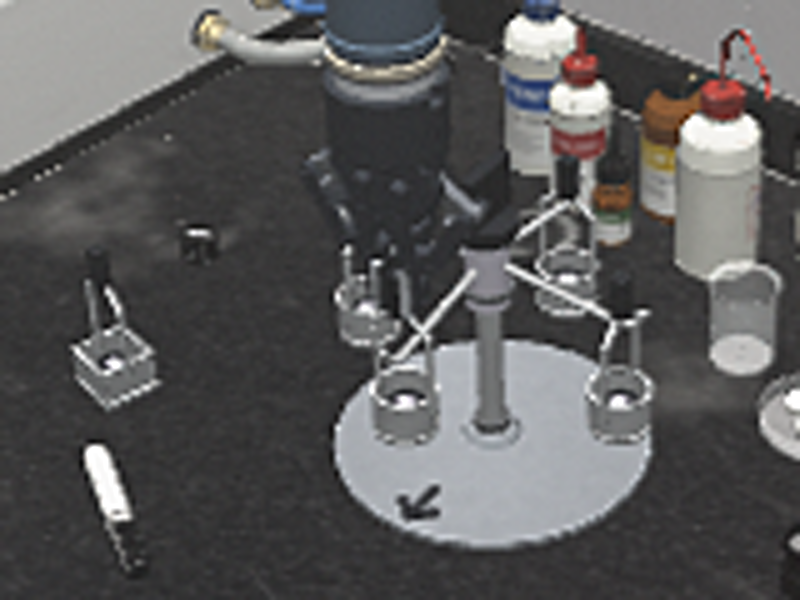

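The hook passes through the bail (hook line at column 320 in the wrist view). I'll lower until the hook takes the weight.

Run:
```python
from plant import robot, grab_frame
from h import *
d=np.array([np.cos(np.radians(-171)),np.sin(np.radians(-171)),0]); A=np.array([617,-12,0.])
P=lambda r,z:(A+d*r+[0,0,z])
s=robot.move_l(P(105,164.5),speed=35,f_stop=3)
print(s,robot.read_tool_pos(),robot.read_contact_force(),robot.read_moment(),robot.read_grip_width())
robot.dwell(0.3)
print(robot.read_tool_pos(),robot.read_contact_force(),robot.read_moment())
f=grab_frame("scene"); cv2.imwrite("pics/s8.png",f["image"]); crop(f["image"],230,130,390,250,5,"pics/s8a.png")
print(robot.read_time())
```

```text
True [512.97789928 -28.38444012 169.10348355] [-1.12657731  0.55676665  3.68055718] [ 0.02978479  0.09452205 -0.01231041] 0.15746987901478118
[512.92429158 -28.34919387 169.10392451] [ 0.42153681 -0.06515255  5.51688761] [-0.02780473  0.05141416 -0.04033726]
18.7083
```

View pics/s8a.png

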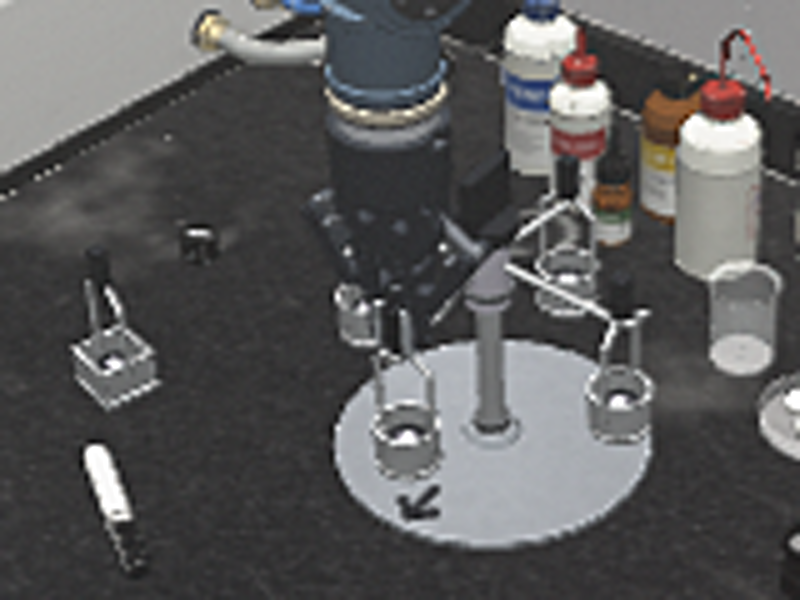

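Run:
```python
from plant import robot, grab_frame
from h import *
d=np.array([np.cos(np.radians(-171)),np.sin(np.radians(-171)),0]); A=np.array([617,-12,0.])
P=lambda r,z:(A+d*r+[0,0,z])
p=robot.read_tool_pos()
robot.move_l(np.array(p)+[0,0,0.8],speed=10)
robot.gripper_to(0.3); robot.gripper_to(0.5)
robot.dwell(0.5)
print(robot.read_contact_force(),robot.read_grip_width())
robot.move_l(np.array(p)+[0,0,130],speed=100)
robot.reach([430,-150,330],rv(-60))
robot.dwell(1.5)
f=grab_frame("scene"); cv2.imwrite("pics/s9.png",f["image"]); crop(f["image"],230,130,390,250,5,"pics/s9a.png")
f=grab_frame("top"); cv2.imwrite("pics/t9.png",f["image"]); crop(f["image"],195,125,355,245,5,"pics/t9a.png"); np.save("pics/t9.npy",f,allow_pickle=True)
f=grab_frame("wrist"); cv2.imwrite("pics/w9.png",f["image"]); np.save("pics/w9.npy",f,allow_pickle=True)
print(robot.read_time())
```

```text
[ 0.02797391  0.26180574 -0.22915442] 0.49955555429942483
23.8583
```

View pics/s9a.png

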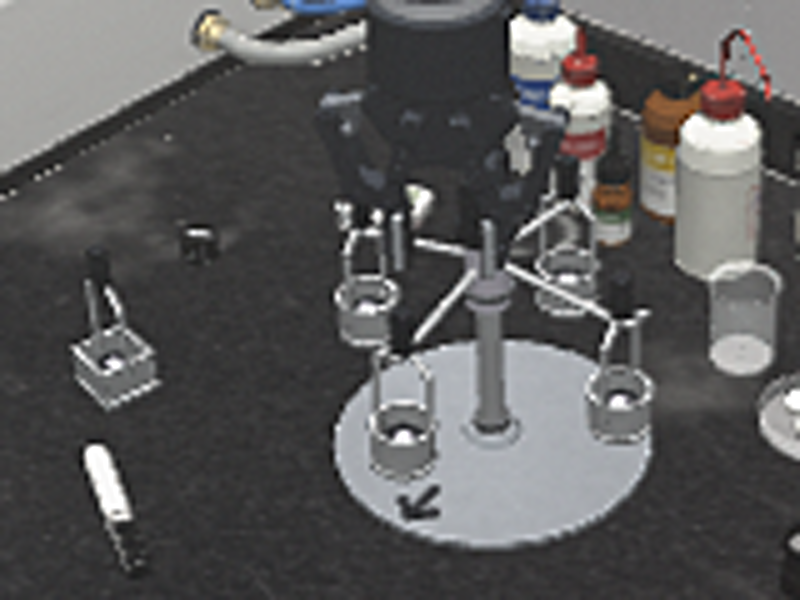

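View pics/t9a.png

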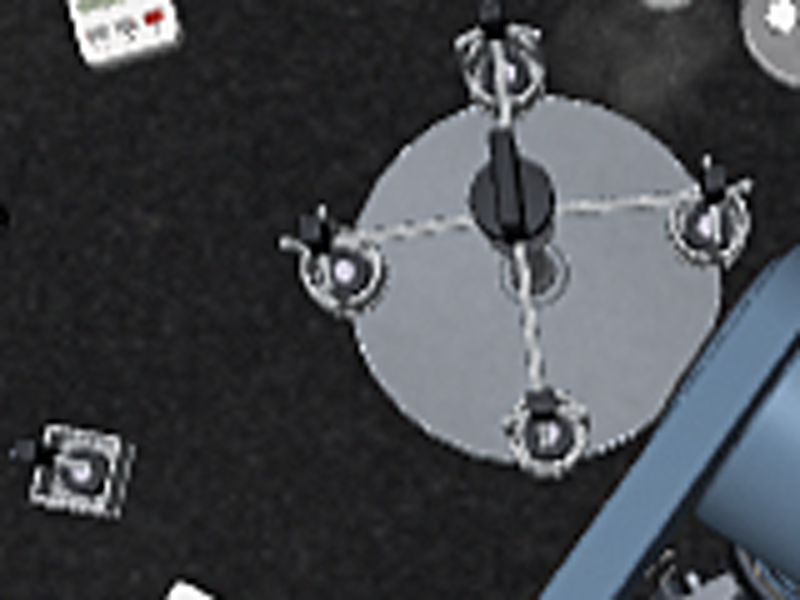

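View pics/w9.png

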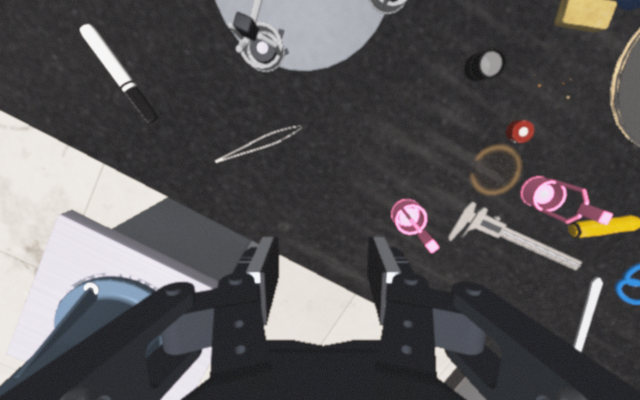

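Run:
```python
from plant import robot, grab_frame
from h import *
c=lambda u,v,s,o:((u+.5)/s+o[0]-.5,(v+.5)/s+o[1]-.5)
f=np.load("pics/t9.npy",allow_pickle=True).item(); o=(195,125)
tab=back(f,*c(542,395,5,o),189.5); cup=back(f,*c(547,435,5,o),97.5)
print("top cam tab",tab,"cup",cup,"tilt",np.hypot(*(tab-cup)[:2])/92)
f=np.load("pics/w9.npy",allow_pickle=True).item()
tab=back(f,245,22,189.5); cup=back(f,262,47,97.5)
print("wrist tab",tab,"cup",cup,"tilt",np.hypot(*(tab-cup)[:2])/92)
i=f["image"]; crop(i,200,0,340,90,5,"pics/w9a.png")
A=np.array([617,-12,0]);d=(cup-A)[:2];print(np.hypot(*d),np.degrees(np.arctan2(d[1],d[0])))
f0=grab_frame("top")
g=cv2.imread("pics/top0.png")[200:235,190:235].astype(int); print("square diff",np.abs(f0["image"][200:235,190:235].astype(int)-g).mean())
t=cv2.imread("pics/t9.png"); print("stand motion diff",np.abs(f0["image"][190:230,285:320].astype(int)-t[190:230,285:320]).mean())
```

```text
top cam tab [515.77589397 -29.92002909 189.5       ] cup [507.11590532 -27.54885837  97.5       ] tilt 0.09759504965028773
wrist tab [514.16459279 -30.89772295 189.5       ] cup [510.35445272 -28.72310097  97.5       ] tilt 0.047685252279232225
107.94876034584918 -171.08801590411773
square diff 1.3743915343915345
stand motion diff 1.3821428571428571
```

View pics/w9a.png

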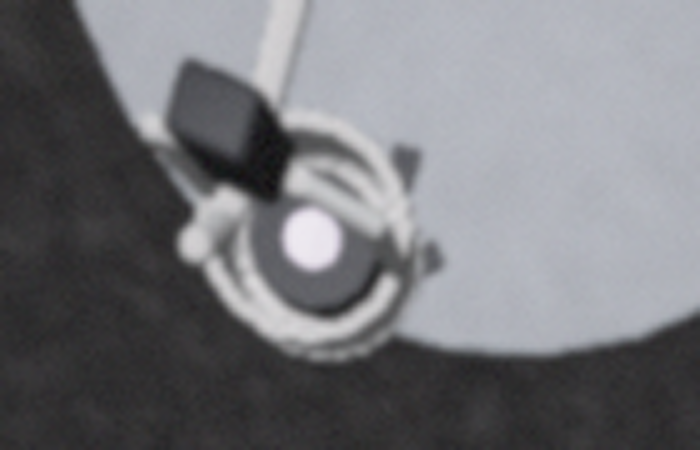

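The basket hangs upright at the seat, at rest, and the square basket hasn't changed. I'm handing in.

Run:
```python
from plant import robot, ticket
print(robot.read_time(),robot.read_contact_force()); print(ticket.job_done())
```

```text
23.9083 [ 0.16367498 -0.33119239  0.6514361 ]
the job is handed in; nothing more can be done
None
```

I turned the head about 0.92 rad clockwise by its knob and let go with the empty hook at the mark. I then hung the round steel basket on that hook by its bail and handed in at 23.9 s. The hand-in reports no verdict.

What the last checks showed:
- **Hook and mark:** before hanging, the hook measured about -171° and the mark about -172°. Afterwards the basket's cup sat at -171.1°, 108 mm from the axis against 105 mm for the seat.
- **Weight:** the hook took the load with the tool at 169.1 mm, where I expected 168.5 mm. The tool read almost no force once the gripper had opened.
- **Tilt:** 0.05 rad from the wrist camera and 0.10 rad from the top camera. The two disagree slightly, but both are well under 0.3 rad.
- **At rest:** two top pictures, 0.05 s apart and taken about 1.5 s after the arm stopped, showed no visible movement. I took no other speed measurement.
- **Square basket:** its part of the top picture matches the one from the start.
- **Clearance:** the gripper was open and away from everything.

No check failed.

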